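# Unlock the board jig: hold the spring catch, draw the bolt

### The arm

A 6-joint arm with a two-finger parallel gripper is mounted at the origin on a cart in front of the work surface, level with it; the furniture and walls round the work are solid. World frame = base frame: x ahead of the robot, y to its left, z up, the work surface at z = 0. Lengths are in m, angles in rad, forces in N, time in s.
With the tool pointing down it reaches from about 0.425 to 0.95 m from the base axis. Payload 3.5 kg.
Tool frame: the origin (TCP) lies at the very end of the fingers, on their centre line; the grasp point (between the pads) lies 19 mm behind it; z points along the fingers, y is the line along which they close (so a half turn about z gives the same grasp; the last joint's range is limited). The gripper opens to 85 mm and grips with 20 to 120 N. Pads are 22 mm wide; open, the fingers measure 114 mm over their backs; the gripper's body (76 mm by 85 mm) begins 54 mm behind the grasp point. The pads swing forward as they close: fully open they stand 13 mm farther back than shut.
Start: joints at [-1.476, 0.286, 1.577, -0, 1.279, -0.15], TCP at [0.164, -0.655, 0.231] pointing down, gripper open.
Joint ranges: [-2.77, 2.77], [-0.9, 2.22], [0.21, 2.48], [-1.53, 4.67], [0.24, 2.81], [-2.84, 2.84]. Speed limits (rad/s): [2.79, 2.79, 3.14, 3.14, 3.14, 3.14].

### API

Orientations are given as a unit quaternion [x, y, z, w].
In Python, from plant import ctrl gives the robot as it stands.
- The arm moves only by the tool carry_out, never from a script. Its argument "deltas" is one flat list of numbers, 6 for each row, row after row: the shift along the tool's x, y, z in m, then the turn, a rotation vector about the tool's x, y, z in rad. A call has 1 to 5 rows; each row is the pose to reach, as a shift and turn from the pose commanded when the call began, along the tool's axes at that moment; what a row does not reach only later rows make up. A row lasts 1/8 s, in which the tool goes at most 62.5 mm and 10.7 degrees, less where a joint would pass 70% of its speed; a pose out of reach is approached as far as the arm can. A call with a gripper value outside its range is refused whole. "grip" is the opening in per cent of the stroke, from 0 (shut) to 100 (fully open), set as the call begins (left out, the last holds). The fingers move at their own pace and stop on an object; "grip_force" is the grip in N (left out, the last holds). Time passes only in rows, so rows that repeat a pose let the fingers close. It gives the time, the measured TCP pose, the force, the opening and the grip force at its end, in the units of the state.
- ctrl.get_state(): the state, without advancing time (a new reading comes with each control period).
- ctrl.read_camera(name): name is "scene" or "top" or "wrist"; returns (picture, depth): 420x560x3 uint8, red, green, blue; 420x560 float32, m along the optical axis (not along the pixel's ray), 0 where there is no reading.
- ctrl.camera_model(name): a dict with "intrinsics" (3x3 intrinsics, pixels), "extrinsics" (4x4, takes a point from world to camera coordinates); the wrist camera has in their place "hand_eye" (4x4, takes a point from camera to tool coordinates, whose origin is the TCP and whose axes are the flange's). Camera axes: x right, y down, z forward; pixel columns grow to the right and rows downward; lengths in m; the calibration is good to about 2 mm. A picture is of the moment at which its call begins: read the wrist's pose just before it. camera_model takes no time and is no camera call.
- ctrl.sign_off(): hands the job in; it is judged then, once.
Trained networks look in the newest picture that a camera, given by its name, has taken for a name from the list of things; names that differ only in an ending like _2 or _b are one class to them, and where a whole thing is asked for, a point or a joint stands for the part that bears it (a point fixed in the world has none). Each returns a list of dicts, best first, with "score" (0 to 1); they miss things now and then, are a little off and sometimes report something else, mostly with a low value. They report only what shows in the picture. A call takes as long as a camera call.
- ctrl.find_in(camera, query): "uv" ([column, row] in pixels, amid what is visible of it).
The state is a dict: "time": time; "qpos": joint angles; "dq": joint speeds; "joint_efforts": joint torques, N m; "eef_pos": TCP position; "tcp_rot": TCP orientation; "contact_force": force on the tool from outside, world axes, zero at the start; "wrist_torque": the same for the moment, N m; "opening": opening from 0.0 (shut) to 1.0 (fully open); "finger_force": force on a finger pad.
Only numpy, scipy, OpenCV 4.12 (cv2) and the standard library are available. Lean on these libraries where they do the work, as an engineer would, in place of code of your own. Each camera call takes 0.05 s, during which the arm holds its last target. There are 200 camera calls.

### The job

Unlock the board jig without grasping anything: with one fingertip press its spring-loaded thumb bar fully down and hold it there, and with the other fingertip push the upright tab of the bolt towards the front of the jig until the bolt stops. Then let go, so that the catch springs up again behind the drawn bolt and the sprung lid stands ajar. Do not lift or shove the small things standing around the jig.

Things in the scene. Friction and masses are not known exactly. Their poses are not given: they have to be found in the camera images.
- jig: Board jig screwed to the bench: grey bed 263 x 150 x 12 mm, x from -125 to +138 mm, y +-75 mm. Origin on the bench, z up. +x is its back, with a framed clear lid (front edge at x = +34 mm, top at z = 42 mm when shut); -x is its front, towards the robot, with the lock: bolt along y = -26 mm (right), thumb bar along y = +26 mm (left). The rest of the lock is at most 36 mm high.
- thumb_bar: Ribbed aluminium thumb bar of the spring safety catch: 96 mm along the jig's x, 26 mm along y, 8 mm thick. Origin at the centre of its upper face, 54 mm above the bench when up; axes as the jig's; its centre is at jig x = -28 mm. It goes straight down, never sideways, so a fingertip may slide along it while pressing.
- bolt_tab: Upright steel tab on the bolt, the part to push: 8 mm thick along the jig's x, 24 mm wide along y. Origin at the centre of its top edge, 73 mm above the bench (19 mm above the raised thumb bar); axes as the jig's. At the start at jig x = -26 mm, y = -26 mm: push its rear (+x) face, at x = -22 mm, towards -x; behind that face 56 mm are free up to the lid. 52 mm right of the thumb bar's centre line.
- bolt (a joint): Bolt travel in m: 0 = shut (tip through the lid's staple), 0.034 = fully drawn against its stop, towards the jig's -x. With the catch up it is blocked after 1.5 mm. Sliding friction about 1.5 N. The tip leaves the lid's staple at 0.013.
- catch (a joint): How far the thumb bar is down, in m: 0 = up, 0.010 = bottom stop; from 0.005 on it frees the bolt. It takes about 2 N at first, 4.5 N at the bottom. Let go with the bolt part way, it jams at 0.005 under the bolt; it comes fully up only with the bolt shut or fully drawn, and then blocks it there.
- lid (a joint): Lid angle in rad: 0 = shut, 0.30 = stop. Hinged at its back edge; its own weak spring swings it up to 0.30 as soon as the bolt is out, raising its front edge to 70 mm above the bench.
- flux_jar: Bystander, loose: small jar with yellow lid, 36 mm wide, 33 mm high, origin under its centre; stands beside the jig.
- solder_spool: Bystander, loose: spool of solder, 55 mm wide, 36 mm high, origin under its centre; stands beside the jig.
- brass_weight: Bystander, loose: small turned weight, 26 mm wide, 29 mm high, origin under its centre; stands beside the jig.
- tape_roll: Bystander, loose: roll of amber tape lying flat, 60 mm wide, 12 mm high, origin under its centre; lies beside the jig.

How it is judged:
On the way, in this order (a step that is already met when the one before it is completed fails the run):
1. a fingertip holds the thumb bar down while the bolt is still shut (value of joint catch above 0.0055 m and value of joint bolt below 0.005 m and contact force between the fingers and thumb_bar above 0.5 N), for 0.1 s.
2. the bolt is pushed by its tab with a finger while the other still holds the thumb bar down (value of joint bolt above 0.008 m and value of joint catch above 0.004 m and contact force between the fingers and thumb_bar above 0.3 N and contact force between the fingers and bolt_tab above 0.3 N), for 0.05 s.
At the end, for the whole second after the job is handed in: The bolt is drawn at least 31 of its 34 mm, the catch has sprung back up (within 2 mm) behind it, the lid stands at rest ajar by more than 0.2 rad, and the four small things around the jig are within 15 mm of where they stood (value of joint bolt above 0.031 m and value of joint catch below 0.002 m and value of joint lid above 0.2 rad and velocity of joint lid below 0.05 rad/s and distance of each of flux_jar, solder_spool, brass_weight, tape_roll from where it was at the start of the episode below 0.015 m); the robot touches nothing.
It fails at once if the bolt is forced past the raised catch (value of joint catch below 0.003 m and value of joint bolt between 0.006 and 0.028 m).
It fails at once if the flux jar is lifted or shoved (more than 15 mm) (distance of flux_jar from where it was at the start of the episode above 0.015 m).
It fails at once if the solder spool is lifted or shoved (more than 15 mm) (distance of solder_spool from where it was at the start of the episode above 0.015 m).
It fails at once if the brass weight is lifted or shoved (more than 15 mm) (distance of brass_weight from where it was at the start of the episode above 0.015 m).
It fails at once if the tape roll is lifted or shoved (more than 15 mm) (distance of tape_roll from where it was at the start of the episode above 0.015 m).
It also fails if it takes over 32 s, if anything falls off the work surface, if the arm or the gripper's body presses on something with over 40 N, if the wrist force passes 120 N, or if a joint passes its speed limit or range.

## Working session

There is one attempt and no reset: what is moved stays moved. The work goes in short steps, Python scripts to look and compute and a tool call to move; the robot and the scene stay as the last step left them, time stands still between calls to the robot, and variables do not carry over. Pictures are saved under pics/ and viewed, at most 10 in all, crops included, and the job is handed in when it is done.

Besides the shell and the picture viewer there is one more tool, called after "Request:" by a JSON object that holds its "fn" and its "kwargs", one argument or row to a line. carry_out: Moves the arm, as the interface text tells. Its arguments: {"type":"object","properties":{"deltas":{"type":"array"},"grip":{"type":"number"},"grip_force":{"type":"number"}},"required":["deltas"]}

```bash
mkdir -p pics; ls
python3 - <<'E'
from plant import ctrl
import cv2,numpy as np
s=ctrl.get_state();print(s)
for n in ("top","scene"):
    p,d=ctrl.read_camera(n);cv2.imwrite(f"pics/{n}0.png",p[:,:,::-1]);np.save(f"pics/{n}0.npy",d)
    m=ctrl.camera_model(n);print(n,np.round(m["intrinsics"],1).tolist(),np.round(m["extrinsics"],3).tolist())
    if n=="top":
        for q in ("thumb_bar","bolt_tab"):print(q,ctrl.find_in(n,q)[:2])
print(ctrl.camera_model("wrist"))
E
```

```text
pics
{'time': 0.0, 'qpos': array([-1.47603074e+00,  2.86752970e-01,  1.57744946e+00,  2.66517250e-05,
        1.27833490e+00, -1.49987841e-01]), 'dq': array([-1.99780070e-04,  2.37186348e-04, -6.13057829e-06,  1.21697421e-04,
        7.44740525e-04,  1.15582552e-03]), 'joint_efforts': array([ 4.52159846e-03, -3.98072362e+01, -2.86098719e+01, -3.58120982e-03,
        6.00224943e-02, -1.42768845e-04]), 'eef_pos': array([ 0.16358077, -0.65459678,  0.23061632]), 'tcp_rot': array([ 9.92521669e-01,  1.22067657e-01,  2.57933849e-05, -4.71803157e-04]), 'contact_force': array([ 0.09024548,  0.09826127, -0.0652124 ]), 'wrist_torque': array([ 0.02839951, -0.01422488,  0.05429555]), 'finger_force': 0.5570951034678728, 'opening': 0.9981130610470565}
top [[517.8, 0.0, 284.9], [0.0, 517.8, 208.5], [0.0, 0.0, 1.0]] [[0.027, -0.999, -0.035, 0.288], [-0.999, -0.025, -0.038, 0.578], [0.037, 0.036, -0.999, 0.875], [0.0, 0.0, 0.0, 1.0]]
thumb_bar [{'uv': [339.0, 233.7], 'score': 0.68}, {'uv': [270.9, 241.4], 'score': 0.63}]
bolt_tab [{'uv': [366.4, 229.9], 'score': 0.77}]
scene [[531.9, 0.0, 273.2], [0.0, 531.9, 212.2], [0.0, 0.0, 1.0]] [[0.838, -0.546, -0.008, -0.313], [-0.41, -0.619, -0.67, 0.465], [0.36, 0.564, -0.743, 0.535], [0.0, 0.0, 0.0, 1.0]]
{'intrinsics': array([[327.97766032,   0.        , 277.81688163],
       [  0.        , 327.97766032, 213.28355877],
       [  0.        ,   0.        ,   1.        ]]), 'hand_eye': array([[ 7.31666245e-04, -9.49991392e-01, -3.12275231e-01,
         7.97753529e-02],
       [ 9.99999699e-01,  6.14567845e-04,  4.73402460e-04,
        -1.98030984e-05],
       [-2.57813946e-04, -3.12275483e-01,  9.49991556e-01,
        -1.41234891e-01],
       [ 0.00000000e+00,  0.00000000e+00,  0.00000000e+00,
         1.00000000e+00]])}
```

View pics/top0.png

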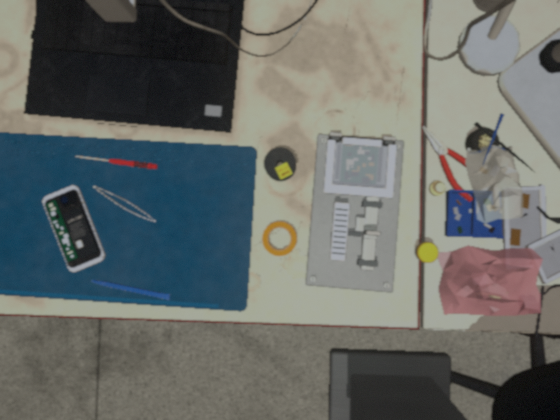

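View pics/scene0.png

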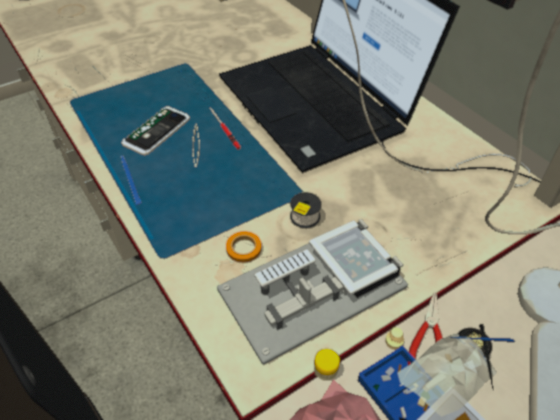

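The top view shows the jig at about (355,212) with its lid towards the top (+x). The ribbed thumb bar is at (340,230), the bolt and tab at about (370,230), the tape at (280,238), the spool at (281,165), the jar at (428,252) and the weight at (436,188). Next I'll measure them from depth.

```bash
cat > h.py <<'E'
import numpy as np
from plant import ctrl
from scipy.spatial.transform import Rotation as R
def cloud(n,d,T=None):
    m=ctrl.camera_model(n);K=m["intrinsics"]
    v,u=np.mgrid[:d.shape[0],:d.shape[1]]
    P=np.stack([(u-K[0,2])*d/K[0,0],(v-K[1,2])*d/K[1,1],d],-1)
    if T is None:T=np.linalg.inv(m["extrinsics"])
    return P@T[:3,:3].T+T[:3,3]
E
python3 - <<'E'
from h import *
import cv2
d=np.load("pics/top0.npy");W=cloud("top",d)
z=W[...,2];reg=np.zeros_like(z,bool);reg[130:295,300:408]=1;reg&=d>0
print("bench",np.median(z[250:290,262:300]))
bar=reg&(z>.047)&(z<.06);tab=reg&(z>.064)
for n,m in(("bar",bar),("tab",tab)):
    p=W[m];print(n,m.sum(),p.mean(0).round(4),p[:,2].min(),p[:,2].max(),cv2.minAreaRect(p[:,:2].astype(np.float32)*1000))
    vv,uu=np.where(m);print(uu.min(),uu.max(),vv.min(),vv.max())
bed=reg&(z>.007)&(z<.08);print(cv2.minAreaRect(W[bed][:,:2].astype(np.float32)*1000))
d=np.load("pics/scene0.npy");S=cloud("scene",d)
for n,(lo,hi) in {"bar":(.047,.06),"tab":(.064,.085)}.items():
    q=S[(S[...,2]>lo)&(S[...,2]<hi)&(S[...,0]>.4)&(S[...,0]<.75)&(S[...,1]>-.3)&(S[...,1]<0)]
    print("scene",n,len(q),q.mean(0).round(4) if len(q) else 0,cv2.minAreaRect(q[:,:2].astype(np.float32)*1000) if len(q) else 0)
for u,v in((280,166),(262,238),(428,252),(436,188)):print(W[v,u].round(3))
E
```

```text
bench 0.00021327931263903643
bar 934 [0.5352 0.2113 0.0539] 0.04719735590716734 0.05961903484055919 ((587.4061889648438, 179.3668212890625), (196.0533447265625, 111.01931762695312), 4.81123161315918)
324 392 141 260
tab 73 [0.5334 0.1599 0.0717] 0.0670907031389385 0.07626481656716422 ((533.4562377929688, 159.80670166015625), (22.854534149169922, 7.7173004150390625), 83.35798645019531)
365 379 230 235
((567.258056640625, 183.41065979003906), (150.32763671875, 263.0755310058594), 86.79692840576172)
scene bar 1750 [ 0.5891 -0.0462  0.0542] ((570.6510009765625, -46.96848678588867), (79.53230285644531, 244.25059509277344), 85.97062683105469)
scene tab 2172 [ 0.6005 -0.0486  0.0704] ((613.6251220703125, -56.95622634887695), (98.81120300292969, 81.73950958251953), 0.06822541356086731)
[0.641 0.312 0.037]
[0.518 0.341 0.009]
[0.503 0.062 0.035]
[0.611 0.048 0.026]
```

```bash
cat >> h.py <<'E'
YAW=np.deg2rad(-3.2);O=np.array([.5608,.1838])
def jig(x,y,z):
    c,s=np.cos(YAW),np.sin(YAW);return np.array([O[0]+c*x-s*y,O[1]+s*x+c*y,z])
def delta(target,yaw=YAW):
    s=ctrl.get_state();r=R.from_quat(s["tcp_rot"])
    t=R.from_euler("z",yaw)*R.from_euler("x",np.pi)
    return r.inv().apply(np.asarray(target)-s["eef_pos"]).round(4),(r.inv()*t).as_rotvec().round(4)
E
python3 - <<'E'
from h import *
W=[cloud(n,np.load(f"pics/{n}0.npy"))[np.load(f"pics/{n}0.npy")>0] for n in("top","scene")]
P=np.concatenate(W)
for y0 in np.arange(-.5,.4,.1):
    print(round(y0,1),[round(float(P[(P[:,1]>y0)&(P[:,1]<y0+.1)&(P[:,0]>x)&(P[:,0]<x+.1)][:,2].max(initial=-1)),3) for x in np.arange(.2,.9,.1)])
print(delta([.45,-.35,.23]),delta(jig(-.005,0,.20)))
E
```

```text
-0.5 [-0.648, -1.0, -1.0, -1.0, -1.0, -1.0, -1.0]
-0.4 [-0.267, -1.0, -1.0, -1.0, -1.0, -1.0, -1.0]
-0.3 [-0.256, -1.0, -1.0, -1.0, -1.0, -1.0, -1.0]
-0.2 [0.64, 0.011, 0.064, 0.059, 0.04, 0.027, 0.074]
-0.1 [0.601, 0.005, 0.077, 0.086, 0.085, 0.049, 0.109]
-0.0 [0.505, 0.008, 0.055, 0.037, 0.032, 0.453, 0.128]
0.1 [-0.749, 0.005, 0.055, 0.076, 0.048, 0.443, 0.006]
0.2 [-0.747, 0.005, 0.057, 0.058, 0.048, 0.04, 0.028]
0.3 [-0.748, 0.006, 0.014, 0.017, 0.041, 0.318, 0.122]
(array([ 0.3517, -0.2261,  0.001 ]), array([-0.0011,  0.    ,  0.3006])) (array([ 0.5838, -0.7186,  0.0315]), array([-0.0011,  0.    ,  0.3006]))
```

Request:
{"fn": "carry_out", "kwargs": {
  "deltas": [0.05, -0.032, 0, 0, 0, 0, 0.1, -0.065, 0, 0, 0, 0, 0.15, -0.097, 0, 0, 0, 0, 0.2, -0.13, 0, 0, 0, 0, 0.25, -0.162, 0, 0, 0, 0],
  "grip": 44,
  "grip_force": 40
}}

```text
time: 0.82
eef_pos: [0.3678, -0.4352, 0.2309]
tcp_rot: [0.993, 0.122, -0.0, -0.0]
contact_force: [0.7, 0.0, -0.9]
opening: 0.441
finger_force: 0.0
```

Request:
{"fn": "carry_out", "kwargs": {
  "deltas": [0.05, -0.032, 0, 0, 0, 0, 0.1, -0.065, 0, 0, 0, 0, 0.125, -0.12, 0, 0, 0, 0, 0.15, -0.174, 0, 0, 0, 0, 0.175, -0.228, 0, 0, 0, 0]
}}

```text
time: 1.45
eef_pos: [0.4813, -0.1714, 0.2309]
tcp_rot: [0.993, 0.122, -0.0, -0.0]
contact_force: [0.5, -0.0, -0.4]
opening: 0.442
finger_force: 0.0
```

Request:
{"fn": "carry_out", "kwargs": {
  "deltas": [0.026, -0.054, 0, 0, 0, 0, 0.051, -0.108, 0, 0, 0, 0, 0.077, -0.162, 0, 0, 0, 0, 0.102, -0.216, 0, 0, 0, 0, 0.128, -0.27, 0, 0, 0, 0]
}}

```text
time: 2.08
eef_pos: [0.5399, 0.1215, 0.231]
tcp_rot: [0.993, 0.122, -0.0, 0.0]
contact_force: [0.9, -0.8, -0.3]
opening: 0.437
finger_force: 0.0
```

Run:
```python
from h import *
s=ctrl.get_state();print(s["time"],s["eef_pos"],s["opening"],s["qpos"],delta(jig(0,0,.15)))
```

```text
2.075 [0.53993807 0.12146121 0.23103607] 0.43687844354766253 [ 3.80127545e-02  1.92236807e-02  1.87761065e+00 -1.95268590e-04
  1.24513363e+00  1.36392399e+00] (array([ 0.0354, -0.0554,  0.081 ]), array([2.000e-04, 4.000e-04, 3.008e-01]))
```

Request:
{"fn": "carry_out", "kwargs": {
  "deltas": [0.018, -0.028, 0.04, 0, 0, 0.15, 0.0354, -0.0554, 0.081, 0, 0, 0.3, 0.0354, -0.0554, 0.081, 0, 0, 0.3008, 0.0354, -0.0554, 0.081, 0, 0, 0.3008]
}}

```text
time: 2.58
eef_pos: [0.5612, 0.1815, 0.1507]
tcp_rot: [1.0, -0.027, 0.0, 0.0]
contact_force: [-0.3, -1.0, -0.3]
opening: 0.442
finger_force: 0.0
```

Run:
```python
from h import *
import cv2
s=ctrl.get_state();print(s["time"],s["eef_pos"],s["opening"],s["contact_force"],delta(jig(0,0,.15)))
T=np.eye(4);T[:3,:3]=R.from_quat(s["tcp_rot"]).as_matrix();T[:3,3]=s["eef_pos"]
p,d=ctrl.read_camera("wrist");cv2.imwrite("pics/w1.png",p[:,:,::-1])
W=cloud("wrist",d,T@ctrl.camera_model("wrist")["hand_eye"])
J=np.stack([W[...,0]-O[0],W[...,1]-O[1]],-1)@np.array([[np.cos(YAW),-np.sin(YAW)],[np.sin(YAW),np.cos(YAW)]]);z=W[...,2]
b=(d>0)&(abs(J[...,0])<.09)&(abs(J[...,1])<.06)
for n,m in(("bar",b&(z>.047)&(z<.06)&(J[...,1]>0)),("tab",b&(z>.068)&(z<.08)),("fingers",b&(z>.11))):
    q=J[m]*1000;print(n,len(q))
    if len(q):print(q.min(0),q.max(0),np.median(z[m]),z[m].min())
f=b&(z>.12)
for sg in(1,-1):
    q=f&(J[...,1]*sg>0)
    if q.any():print("finger",sg,J[q].min(0)*1000,J[q].max(0)*1000,z[q].min())
```

```text
2.575 [0.56123046 0.18151008 0.15071849] 0.4417280138792894 [-0.28184204 -0.95447212 -0.27438798] (array([-0.0006, -0.0023,  0.0007]), array([ 0.0003, -0.0001,  0.0012]))
bar 3158
[-77.42160142  12.27817075] [18.11797224 38.49753225] 0.05260177209151254 0.04727989815892217
tab 307
[-31.22552695 -38.74159318] [-23.60992255 -14.65159478] 0.07094173656765615 0.06802264162478475
fingers 38385
[-13.11517999 -59.99983257] [20.46070353 59.99450968] 0.21841963380012097 0.15042396716985584
finger 1 [-1.30235385e+01  8.96358479e-04] [20.21837747 59.99450968] 0.15065710217373846
finger -1 [-13.11517999 -59.99983257] [ 2.04607035e+01 -1.19959729e-02] 0.15042396716985584
```

View pics/w1.png

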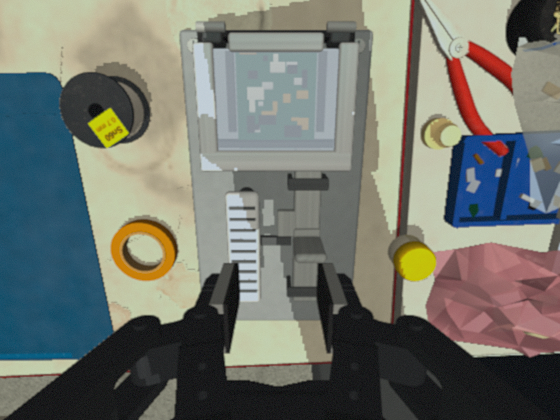

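The wrist view shows the ribbed bar at (242,245) ahead of the left finger and the bolt with its tab at (308,250) ahead of the right finger, matching the model to about 1.5 mm. The fingers are at ±26 mm, so I'll descend.

Request:
{"fn": "carry_out", "kwargs": {
  "deltas": [0, -0.002, 0.03, 0, 0, 0, 0, -0.002, 0.06, 0, 0, 0, 0, -0.002, 0.085, 0, 0, 0, 0, -0.002, 0.09, 0, 0, 0, 0, -0.002, 0.09, 0, 0, 0]
}}

```text
time: 3.25
eef_pos: [0.5623, 0.1833, 0.062]
tcp_rot: [1.0, -0.028, 0.001, -0.0]
contact_force: [-0.2, -0.1, -1.1]
opening: 0.44
finger_force: 0.0
```

Request:
{"fn": "carry_out", "kwargs": {
  "deltas": [0, 0, 0.002, 0, 0, 0, 0, 0, 0.004, 0, 0, 0, 0, 0, 0.004, 0, 0, 0]
}}

```text
time: 3.62
eef_pos: [0.5613, 0.1839, 0.0566]
tcp_rot: [1.0, -0.028, 0.0, -0.0]
contact_force: [-0.4, 0.4, -1.6]
opening: 0.438
finger_force: 0.0
```

Request:
{"fn": "carry_out", "kwargs": {
  "deltas": [0, 0, 0.002, 0, 0, 0, 0, 0, 0.004, 0, 0, 0, 0, 0, 0.004, 0, 0, 0]
}}

```text
time: 4.0
eef_pos: [0.5612, 0.1839, 0.0524]
tcp_rot: [1.0, -0.028, -0.0, -0.0]
contact_force: [-0.5, 0.0, 1.0]
opening: 0.44
finger_force: 1.0
```

Request:
{"fn": "carry_out", "kwargs": {
  "deltas": [0, 0, 0.002, 0, 0, 0, 0, 0, 0.003, 0, 0, 0, 0, 0, 0.003, 0, 0, 0]
}}

```text
time: 4.38
eef_pos: [0.5613, 0.1839, 0.0494]
tcp_rot: [1.0, -0.028, 0.0, -0.0]
contact_force: [-1.0, -0.7, 1.2]
opening: 0.439
finger_force: 1.3
```

Request:
{"fn": "carry_out", "kwargs": {
  "deltas": [0, 0, 0.001, 0, 0, 0, 0, 0, 0.003, 0, 0, 0, 0, 0, 0.003, 0, 0, 0]
}}

```text
time: 4.75
eef_pos: [0.5613, 0.1839, 0.0463]
tcp_rot: [1.0, -0.028, 0.0, -0.0]
contact_force: [-1.6, -0.3, 2.4]
opening: 0.438
finger_force: 1.7
```

Request:
{"fn": "carry_out", "kwargs": {
  "deltas": [0, 0, 0.001, 0, 0, 0, 0, 0, 0.002, 0, 0, 0, 0, 0, 0.002, 0, 0, 0]
}}

```text
time: 5.12
eef_pos: [0.5613, 0.1839, 0.0444]
tcp_rot: [1.0, -0.028, 0.0, -0.0]
contact_force: [-1.5, 0.6, 3.0]
opening: 0.44
finger_force: 2.0
```

Run:
```python
from h import *
import cv2
s=ctrl.get_state();print(s["eef_pos"],s["contact_force"])
p,d=ctrl.read_camera("top");cv2.imwrite("pics/t2.png",p[:,:,::-1]);W=cloud("top",d)
J=np.stack([W[...,0]-O[0],W[...,1]-O[1]],-1)@np.array([[np.cos(YAW),-np.sin(YAW)],[np.sin(YAW),np.cos(YAW)]]);z=W[...,2]
d0=np.load("pics/top0.npy");z0=cloud("top",d0)[...,2]
q=(z0>.047)&(z0<.06)&(J[...,1]>.014)&(J[...,1]<.04)&(J[...,0]<-.02)&(J[...,0]>-.08)
for a in(-.075,-.06,-.05,-.04,-.03):
    m=q&(abs(J[...,0]-a)<.007);print(a,m.sum(),np.median(z[m]),np.median(z0[m]))
```

```text
[0.5612712  0.18388316 0.04435251] [-1.4565149   0.57432493  3.00500348]
-0.075 30 0.044911120901721724 0.053950655965501304
-0.06 40 0.045658504322773796 0.05356918817606715
-0.05 24 0.04541848736913218 0.05410966356133823
-0.04 10 0.3638141349100574 0.05263242251682759
-0.03 13 0.35667785232507365 0.05315654917760859
```

The bar is down about 8.5 mm. I'll press another 2 mm to the stop and then push the tab.

Request:
{"fn": "carry_out", "kwargs": {
  "deltas": [0, 0, 0.002, 0, 0, 0, 0, 0, 0.002, 0, 0, 0]
}}

```text
time: 5.42
eef_pos: [0.5613, 0.1839, 0.0427]
tcp_rot: [1.0, -0.028, -0.0, -0.0]
contact_force: [-2.8, 0.2, 5.4]
opening: 0.437
finger_force: 3.1
```

Request:
{"fn": "carry_out", "kwargs": {
  "deltas": [-0.004, 0, 0, 0, 0, 0, -0.008, 0, 0, 0, 0, 0, -0.012, 0, 0, 0, 0, 0, -0.015, 0, 0, 0, 0, 0, -0.015, 0, 0, 0, 0, 0]
}}

```text
time: 6.05
eef_pos: [0.5468, 0.1847, 0.0428]
tcp_rot: [1.0, -0.028, 0.001, -0.0]
contact_force: [5.0, -0.0, 3.6]
opening: 0.439
finger_force: 2.9
```

Request:
{"fn": "carry_out", "kwargs": {
  "deltas": [-0.005, 0, 0, 0, 0, 0, -0.01, 0, 0, 0, 0, 0, -0.015, 0, 0, 0, 0, 0, -0.02, 0, 0, 0, 0, 0, -0.022, 0, 0, 0, 0, 0]
}}

```text
time: 6.68
eef_pos: [0.525, 0.1859, 0.0428]
tcp_rot: [1.0, -0.028, 0.001, -0.0]
contact_force: [5.3, 0.1, 3.4]
opening: 0.442
finger_force: 3.2
```

Request:
{"fn": "carry_out", "kwargs": {
  "deltas": [-0.002, 0, 0, 0, 0, 0, -0.004, 0, 0, 0, 0, 0, -0.006, 0, 0, 0, 0, 0, -0.006, 0, 0, 0, 0, 0]
}}

```text
time: 7.18
eef_pos: [0.5189, 0.1862, 0.0428]
tcp_rot: [1.0, -0.028, 0.001, -0.0]
contact_force: [4.3, -0.9, 4.4]
opening: 0.445
finger_force: 3.0
```

Request:
{"fn": "carry_out", "kwargs": {
  "deltas": [-0.002, 0, 0, 0, 0, 0, -0.003, 0, 0, 0, 0, 0, -0.003, 0, 0, 0, 0, 0]
}}

```text
time: 7.55
eef_pos: [0.516, 0.1864, 0.0428]
tcp_rot: [1.0, -0.028, 0.001, -0.0]
contact_force: [5.5, -0.4, 5.2]
opening: 0.435
finger_force: 3.1
```

Request:
{"fn": "carry_out", "kwargs": {
  "deltas": [-0.001, 0, 0, 0, 0, 0, -0.002, 0, 0, 0, 0, 0, -0.002, 0, 0, 0, 0, 0]
}}

```text
time: 7.92
eef_pos: [0.5145, 0.1865, 0.0428]
tcp_rot: [1.0, -0.028, 0.001, -0.0]
contact_force: [6.3, -1.1, 2.7]
opening: 0.442
finger_force: 4.0
```

Request:
{"fn": "carry_out", "kwargs": {
  "deltas": [-0.001, 0, 0, 0, 0, 0, -0.002, 0, 0, 0, 0, 0, -0.002, 0, 0, 0, 0, 0]
}}

```text
time: 8.3
eef_pos: [0.5145, 0.1865, 0.0429]
tcp_rot: [1.0, -0.027, 0.004, -0.0]
contact_force: [10.5, -0.6, -1.6]
opening: 0.444
finger_force: 6.8
```

Run:
```python
from h import *
import cv2
s=ctrl.get_state();print(s["eef_pos"],s["contact_force"])
T=np.eye(4);T[:3,:3]=R.from_quat(s["tcp_rot"]).as_matrix();T[:3,3]=s["eef_pos"]
p,d=ctrl.read_camera("wrist");cv2.imwrite("pics/w3.png",p[:,:,::-1])
p,d=ctrl.read_camera("scene");cv2.imwrite("pics/s3.png",cv2.resize(p[180:360,190:430,::-1],None,fx=3,fy=3))
```

```text
[0.51446567 0.18649611 0.04294424] [10.51234627 -0.56238024 -1.63560054]
```

View pics/s3.png

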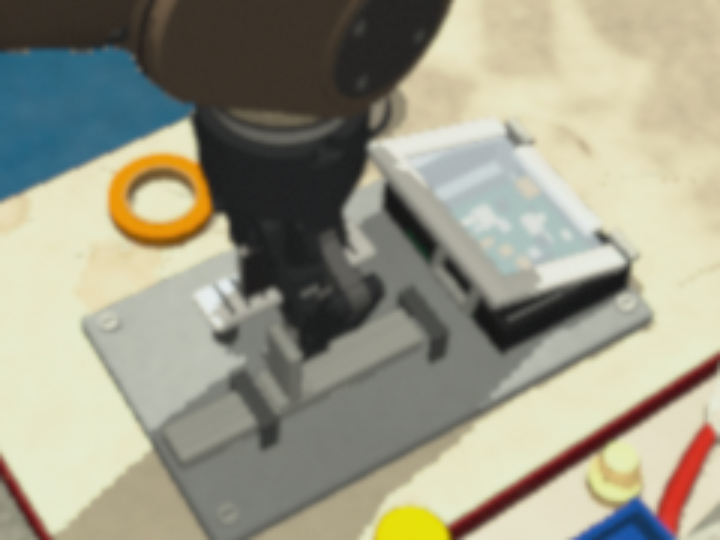

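The bolt is against its stop: the TCP no longer advances and the force is up to 10 N. The lid stands ajar at crop (500,215). I'll lift straight up.

Request:
{"fn": "carry_out", "kwargs": {
  "deltas": [0.001, 0, -0.006, 0, 0, 0, 0.001, 0, -0.013, 0, 0, 0, 0.001, 0, -0.03, 0, 0, 0, 0.001, 0, -0.07, 0, 0, 0, 0.001, 0, -0.12, 0, 0, 0]
}}

```text
time: 9.02
eef_pos: [0.5075, 0.1861, 0.1587]
tcp_rot: [1.0, -0.028, -0.007, 0.001]
contact_force: [-0.6, 1.2, -1.1]
opening: 0.439
finger_force: 0.0
```

Request:
{"fn": "carry_out", "kwargs": {
  "deltas": [0, 0, -0.05, 0, 0, 0, 0, 0, -0.05, 0, 0, 0, 0, 0, -0.05, 0, 0, 0, 0, 0, -0.05, 0, 0, 0, 0, 0, -0.05, 0, 0, 0]
}}

```text
time: 9.65
eef_pos: [0.5111, 0.1864, 0.2101]
tcp_rot: [1.0, -0.028, -0.002, 0.0]
contact_force: [-0.3, 0.2, -1.4]
opening: 0.439
finger_force: 0.0
```

Run:
```python
from h import *
import cv2
s=ctrl.get_state();print(s["time"],s["eef_pos"])
T=np.eye(4);T[:3,:3]=R.from_quat(s["tcp_rot"]).as_matrix();T[:3,3]=s["eef_pos"]
p,d=ctrl.read_camera("wrist");cv2.imwrite("pics/w4.png",p[:,:,::-1])
W=cloud("wrist",d,T@ctrl.camera_model("wrist")["hand_eye"])
J=np.stack([W[...,0]-O[0],W[...,1]-O[1]],-1)@np.array([[np.cos(YAW),-np.sin(YAW)],[np.sin(YAW),np.cos(YAW)]]);z=W[...,2]
b=(d>0)&(J[...,0]<.025)&(J[...,0]>-.09)&(abs(J[...,1])<.06)
for n,m in(("bar",b&(z>.041)&(z<.06)&(J[...,1]>.01)),("tab",b&(z>.066)&(z<.08))):
    q=J[m]*1000;print(n,len(q),np.median(z[m]))
    if len(q):print(q.min(0),q.max(0))
m=(d>0)&(abs(J[...,0]-.045)<.02)&(abs(J[...,1])<.05);print("lid",np.percentile(z[m],95))
```

```text
9.65 [0.51106337 0.18637684 0.21009328]
bar 2871 0.052672521966021735
[-77.60313234  12.39589733] [17.98765895 38.48399269]
tab 222 0.07102851835513557
[-64.89402216 -37.78552873] [-57.64982895 -15.08074337]
lid 0.06959192336670918
```

View pics/w4.png

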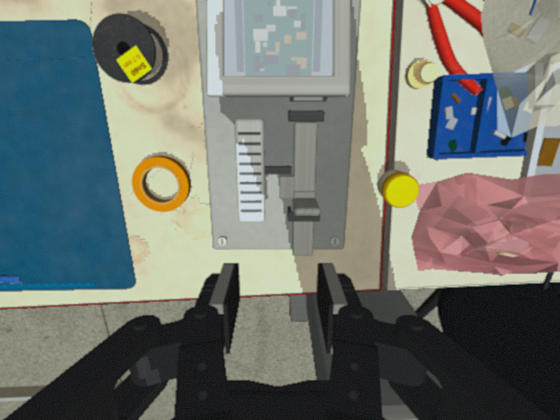

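The tab has moved 34 mm and is now at (303,207). The bar at (250,170) is back up at its starting height, the lid edge is at 70 mm, and the small things haven't moved. Handing in.

```bash
python3 -c "
from plant import ctrl
print(ctrl.sign_off())"
```

```text
the job is handed in; nothing more can be done
None
```

The job is handed in: the last pictures showed the bolt drawn about 34 mm, the catch back up, the lid ajar with its front edge at 70 mm, and the four small things where they stood; the judge gave no result.

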